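Hold open the shutter of the loaded bay on the tube viewer

TASK

The two-bay tube viewer holds one light-sensitive sample tube; the other well is closed with a blanking plug. Take the upright grip of the shutter that belongs to the bay with the tube, slide it outwards against its spring to half travel, so that the open port stands in front of the window (pointer at the long middle line), and finish while holding it there: the program ends with the fingers still on the grip. Do not run the shutter through to its far stop, keep the other shutter shut, and leave the tube, the plug and the things on the bench where they are.

Things in the scene. Friction and masses are not known exactly. Their poses are not given: they have to be found in the camera images.
- viewer: bench tube viewer: white case 288 wide (y) x 137 deep (x) x 115 mm high, black front face leaning back 15 degrees, fixed to the bench. Origin: centre of its underside, on the bench; its x points to its back, y to its left end, z up. Left bay at y = +68 mm, right bay at y = -68 mm, each with a well in the deck (z = 115 mm) and a lit window 12 mm wide, 30 mm high in the front face
- well_left (a point): mouth of the left bay's tube well, a 15 mm hole in the deck, 115 mm above the bench; in the viewer's frame x = +18, y = +68 mm
- well_right (a point): mouth of the right bay's tube well, same; in the viewer's frame x = +18, y = -68 mm
- shutter_left (a joint): slide of the left bay's steel shutter in m: 0 = shut, grows as it moves to the viewer's left (+y of the viewer), 0.024 = half travel, its 20 mm wide open port centred on the window, 0.048 = far stop, an amber filter glass before the window. Its spring pulls it shut with 3 N at 0, 9 N at half travel, 15 N at the stop; let go, it shuts
- shutter_right (a joint): slide of the right bay's shutter in m, the mirror image: 0 = shut, grows as it moves to the viewer's right (-y of the viewer), 0.024 = half travel, 0.048 = far stop; same spring
- grip_left (a point): upright black grip riding on the left shutter, rounded block 22 (x) x 12 (y) x 38 mm high, over the front edge of the deck. Origin: centre of its underside, 116.5 mm above the bench (top at 154.5 mm); axes as the viewer's. Shut, it is at x = -40, y = +72 mm in the viewer's frame; 40 mm free on both sides. Its steel pointer runs along 3 index lines on the deck: shut, half (long), full, 24 mm apart
- grip_right (a point): upright black grip riding on the right shutter, the same; shut, its origin is at x = -40, y = -72, z = 116.5 mm in the viewer's frame
- sample_tube: stoppered sample tube 13 mm in diameter, 91 mm high, cap 18 mm in diameter and 24 mm high, standing in one of the two wells with its cap above the deck (top at z = 142 mm). Origin: centre of its underside, 51 mm above the bench; z along the tube
- well_plug: grey blanking plug in the other well: flat head 28 mm in diameter, 11 mm high, lying on the deck, stem 13 mm in diameter, 30 mm long, in the well. Origin: centre of the stem's lower end, 85 mm above the bench
- timer: bystander: white digital timer 50 x 62 x 21 mm lying at the front right; origin: centre of its underside
- specimen_pot: bystander: white specimen pot with a screw lid, 63 mm in diameter, 61 mm high, to the right in front of the viewer; origin: centre of its underside
- forceps: bystander: steel forceps 128 mm long lying at the front right; origin: centre of its underside
- tape_roll: bystander: roll of white tape 72 mm in diameter, 24 mm high, lying at the left; origin: centre of its underside
- screen_panel: tall dark desk partition 22 mm thick (y), 412 mm long (x), 660 mm high, standing on edge at the left of the viewer between it and the place where the arm starts; fixed, always in the same place: it fills x = 0.46 to 0.87 m, y = 0.255 to 0.285 m up to z = 0.665 m. Origin at [0.66, 0.237, 0]. Swing the arm past its front edge drawn in, not stretched out

How it is judged:
By the outcome, as a careful person would: the job done as asked, in the order asked, and still so for the second after the job is handed in, while the arm keeps its last pose, push and grip.
It also fails if it takes over 32 s, if anything falls off the work surface, if the arm or the gripper's body presses on something with over 40 N, if the wrist force passes 120 N, or if a joint passes its speed limit or range.

ROBOT

A 6-joint arm with a two-finger parallel gripper is mounted at the origin on a cart in front of the work surface, level with it; the furniture and walls round the work are solid. World frame = base frame: x ahead of the robot, y to its left, z up, the work surface at z = 0. Lengths are in mm, angles in degrees, forces in N, time in s.
With the tool pointing down it reaches from about 325 to 925 mm from the base axis. Payload 3.1 kg.
Tool frame: the origin (TCP) lies at the very end of the fingers, on their centre line; the grasp point (between the pads) lies 19 mm behind it; z points along the fingers, y is the line along which they close (so a half turn about z gives the same grasp; the last joint's range is limited). The gripper opens to 85 mm and grips with 20 to 120 N. Pads are 22 mm wide; open, the fingers measure 114 mm over their backs; the gripper's body (76 mm by 85 mm) begins 54 mm behind the grasp point. The pads swing forward as they close: fully open they stand 13 mm farther back than shut.
Start: joints at [-82.918, 12.427, 92.441, -0, 75.132, -6.429], TCP at [146.034, -607.712, 231.3] pointing down, gripper open.
Joint ranges: [-157.48, 157.48], [-44.54, 120.13], [17.64, 146.25], [-64.5, 244.5], [7.68, 150.69], [-147.95, 147.95]. Speed limits (degrees/s): [159.86, 159.86, 180, 180, 180, 180].

INTERFACE

Orientations are given as [roll, pitch, yaw] about the fixed x, y, z axes, in that order (R = Rz(yaw) Ry(pitch) Rx(roll)).
In Python, from station import ctrl, eyes, telemetry, solve_ik gives the robot as it stands (ctrl), with the cameras (eyes), the kinematics as plain functions and the readings (telemetry). Calls block until the motion is done:
- ctrl.goto(position, orientation): joint-space move of the TCP to a pose.
- ctrl.move_l(position, attitude=None, speed=150): straight line of the TCP; attitude=None keeps the orientation; speed is the mean speed in mm/s.
- ctrl.move_j(angles): joint-space move.
- ctrl.grip(opening, squeeze=None): finger opening in mm; squeeze is the grip in N (None keeps the last); returns when the fingers have stopped.
- ctrl.wait(seconds).
- solve_ik(position, orientation): joint angles nearest the present ones, or None.
- telemetry.get_obs(): the state.
- eyes.get_image(name): name is "scene" or "top" or "wrist"; returns the picture (400x640x3 uint8, red, green, blue); there is no depth.
- eyes.get_calibration(name): a dict with "fx", "fy", "cx", "cy" (pixels), "D" ([k1, k2, p1, p2, k3] as OpenCV has them; the pictures are not rectified), "R" (3x3) and "t" (3): a world point X has camera coordinates R X + t; the wrist camera has in their place "mount" (4x4, takes a point from camera to tool coordinates, whose origin is the TCP and whose axes are the flange's). Camera axes: x right, y down, z forward; pixel columns grow to the right and rows downward; lengths in mm; the calibration is good to about 2 mm. A picture is of the moment at which its call begins: read the wrist's pose just before it. get_calibration takes no time and is no camera call.
A pose or a line that the arm cannot do raises ctrl.Unreachable and nothing moves.
- ctrl.sign_off(): hands the job in; it is judged then, once.
The state is a dict: "t": time; "joint_pos": joint angles; "qvel": joint speeds; "effort": joint torques, N m; "tcp_pos": TCP position; "ee_rot": TCP orientation; "wrist_force": force on the tool from outside, world axes, zero at the start; "moment": the same for the moment, N m; "grip_width": finger opening in mm; "grip_force": force on a finger pad.
Only numpy, scipy, OpenCV 4.12 (cv2) and the standard library are available. Lean on these libraries where they do the work, as an engineer would, in place of code of your own. Each camera call takes 0.05 s, during which the arm holds its last target. There are 200 camera calls.

## Working session

There is one attempt and no reset: what is moved stays moved. The work goes in short steps, each a Python script; the robot and the scene stay as the last script left them, time stands still between calls to the robot, and variables do not carry over. Pictures are saved under pics/ and viewed, at most 10 in all, crops included, and the job is handed in when it is done.

```bash
mkdir -p pics; ls
python3 - <<'E'
from station import ctrl, eyes, telemetry, solve_ik
import cv2
for n in("scene","top"):
    cv2.imwrite(f"pics/{n}0.png",eyes.get_image(n)[:,:,::-1]); c=eyes.get_calibration(n); print(n,c)
print(telemetry.get_obs())
print(eyes.get_calibration("wrist"))
E
```

```text
pics
station.py
scene {'fx': 433.0253971004318, 'fy': 433.0253971004318, 'cx': 308.3205095960901, 'cy': 203.57356775702473, 'D': array([-0.09406367,  0.        ,  0.        ,  0.        ,  0.        ]), 'R': array([[-0.70765429, -0.70652766,  0.00663827],
       [-0.49851703,  0.49260995, -0.71331354],
       [ 0.50070567, -0.50808868, -0.70081362]]), 't': array([278.22605925, 363.47736744, 856.70286298])}
top {'fx': 487.6608404426552, 'fy': 487.6608404426552, 'cx': 319.522939866529, 'cy': 205.26622461082562, 'D': array([-0.11060214,  0.        ,  0.        ,  0.        ,  0.        ]), 'R': array([[-0.01782621, -0.9995375 , -0.02463759],
       [-0.98338846,  0.0219794 , -0.1801778 ],
       [ 0.18063599,  0.02101643, -0.98332545]]), 't': array([ -54.15306117,  496.3639822 , 1292.25446245])}
{'t': 0.1, 'joint_pos': array([-8.29176175e+01,  1.24707591e+01,  9.25179446e+01,  1.58766196e-03,
        7.51317249e+01, -6.42943979e+00]), 'qvel': array([-0.06378938, -0.09962042, -0.11013261, -0.05513404, -0.0538084 ,
       -0.01232879]), 'effort': array([-7.86207238e-05, -3.98074830e+01, -
[... 216 characters left out ...]
t_force': array([ 0.10805087,  0.08782561, -0.52385024]), 'moment': array([ 0.02849678, -0.01334097,  0.0506434 ]), 'grip_force': 0.0, 'grip_width': 85.45551019092716}
{'fx': 340.73434398394147, 'fy': 340.73434398394147, 'cx': 325.4707121741438, 'cy': 197.6628295654414, 'D': array([-0.04906179,  0.        ,  0.        ,  0.        ,  0.        ]), 'mount': array([[ 2.75646993e-04, -9.59522667e-01, -2.81631276e-01,
         7.29601599e+01],
       [ 9.99999911e-01,  1.74780587e-04,  3.83270760e-04,
        -1.10009662e+00],
       [-3.18533302e-04, -2.81631356e-01,  9.59522630e-01,
        -1.43087352e+02],
       [ 0.00000000e+00,  0.00000000e+00,  0.00000000e+00,
         1.00000000e+00]])}
```

View pics/scene0.png

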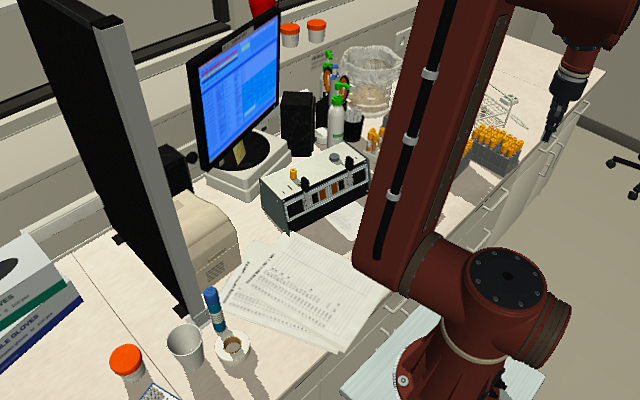

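View pics/top0.png

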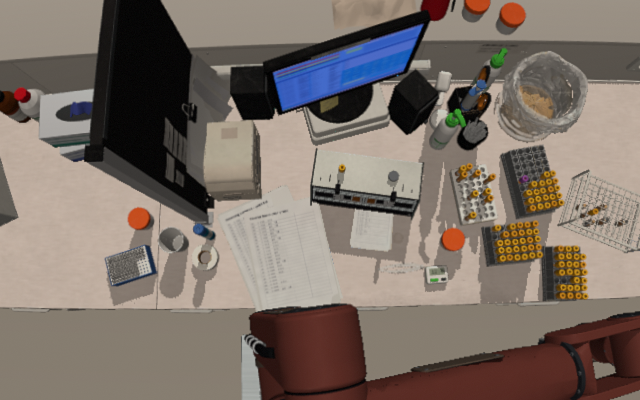

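The scene view shows the viewer near (315,185), with an orange cap at (294,174) and the panel to its left. The top view has an orange cap at (341,168), which is the left bay, and a grey plug at (393,177). I'll enlarge both.

Run:
```python
import cv2,numpy as np
a=cv2.imread("pics/scene0.png")[130:240,250:380]; b=cv2.imread("pics/top0.png")[140:225,300:430]
a=cv2.resize(a,None,fx=6,fy=6,interpolation=cv2.INTER_CUBIC)[:600]; cv2.imwrite("pics/sc.png",a[:, :780])
b=cv2.resize(b,None,fx=6,fy=6,interpolation=cv2.INTER_CUBIC); cv2.imwrite("pics/tc.png",b)
```

```text
(no output)
```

View pics/sc.png

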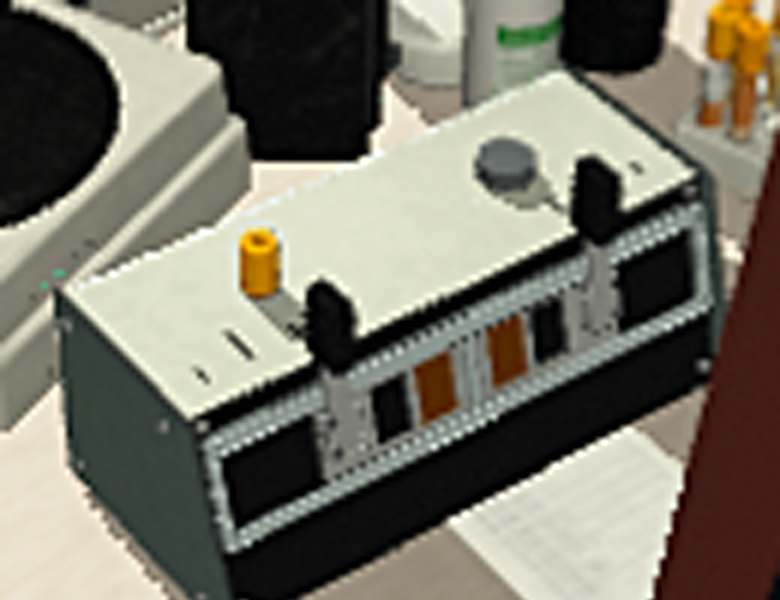

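View pics/tc.png

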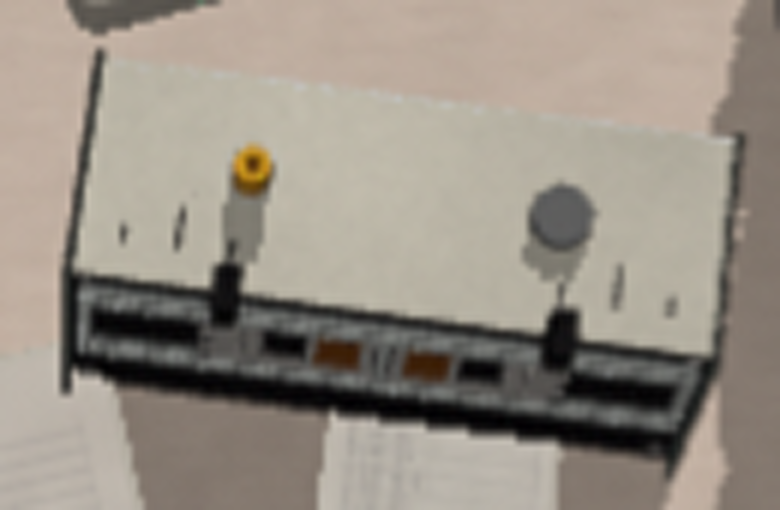

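The tube (orange cap) is in the left bay and the grey plug is in the right, so I need the left grip. Next I'll triangulate and fit the viewer pose from both views.

```bash
cat > h.py <<'E'
import cv2,numpy as np
from station import ctrl, eyes, telemetry, solve_ik
from scipy.optimize import least_squares
from scipy.spatial.transform import Rotation as Ro
def cam(n,tcp=None,rot=None):
    c=eyes.get_calibration(n);K=np.array([[c['fx'],0,c['cx']],[0,c['fy'],c['cy']],[0,0,1]])
    if n=="wrist":
        T=np.eye(4);T[:3,:3]=Ro.from_euler('xyz',rot,degrees=True).as_matrix();T[:3,3]=tcp
        M=np.linalg.inv(T@c['mount']);R,t=M[:3,:3],M[:3,3]
    else: R,t=c['R'],c['t']
    return K,c['D'],R,t
def proj(C,X):
    K,D,R,t=C;return cv2.projectPoints(np.array(X,float).reshape(-1,3),cv2.Rodrigues(R)[0],t,K,D)[0].reshape(-1,2)
def tri(obs): # [(C,(u,v))..]
    f=lambda X:np.concatenate([proj(C,X)[0]-uv for C,uv in obs])
    r=least_squares(f,[500,0,100.]);return r.x,np.abs(r.fun).max()
def w(p,V): # viewer->world, p=(x,y,yaw)
    a=np.radians(p[2]);V=np.array(V,float);c,s=np.cos(a),np.sin(a)
    return np.stack([p[0]+c*V[...,0]-s*V[...,1],p[1]+s*V[...,0]+c*V[...,1],V[...,2]],-1)
E
python3 - <<'E'
from h import *
S,T=cam("scene"),cam("top")
s=lambda u,v:np.array([250+(u+.5)/6-.5,130+(v+.5)/6-.5]); t=lambda u,v:np.array([300+(u+.5)/6-.5,140+(v+.5)/6-.5])
P=dict(cap=((259,240),(253,163),(18,68,142)),plug=((507,155),(563,212),(18,-68,126)),
 gl=((328,292),(228,289),(-40,72,154.5)),gr=((596,167),(563,333),(-40,-72,154.5)),
 bl=((58,287),(101,55),(68.5,144,115)),br=((567,72),(741,137),(68.5,-144,115)))
for k,(a,b,V) in P.items(): print(k,*[np.round(q,2) for q in tri([(S,s(*a)),(T,t(*b))])],V)
def f(p):
    return np.concatenate([np.r_[proj(S,w(p,np.array(V)))[0]-s(*a),proj(T,w(p,np.array(V)))[0]-t(*b)] for a,b,V in P.values()])
r=least_squares(f,[560,0,0],loss='soft_l1');print(r.x);print(f(r.x).reshape(-1,4).round(2))
print(w(r.x,np.array([-40,72,116.5])))
E
```

```text
cap [ 576.44 -125.36  142.37] 0.1 (18, 68, 142)
plug [ 555.41 -259.63  126.29] 0.27 (18, -68, 126)
gl [ 519.46 -112.24  156.  ] 0.4 (-40, 72, 154.5)
gr [ 496.91 -252.56  156.08] 0.17 (-40, -72, 154.5)
bl [633.51 -60.04 120.27] 0.1 (68.5, 144, 115)
br [ 591.11 -341.99  111.73] 0.37 (68.5, -144, 115)
[ 547.57433499 -189.70224852   -9.38084413]
[[-0.04  0.06  0.13  0.12]
 [ 0.06  0.2   0.2   0.67]
 [ 0.26  0.49 -0.3  -0.35]
 [ 0.7   0.33  0.49  0.18]
 [-1.39  0.86 -0.51 -1.34]
 [-0.23 -1.22  0.77 -0.27]]
[ 519.8449864 -112.1452809  116.5      ]
```

Run:
```python
from h import *
T=cam("top");K,D,R,t=T
def ray(uv,z):
    n=cv2.undistortPoints(np.array([[uv]],float),K,D)[0,0];d=R.T@np.r_[n,1];o=-R.T@t;return (o+d*(z-o[2])/d[2]).round()
print("monitor",ray((305,140),30),ray((388,122),30),ray((278,108),120),ray((400,70),120))
p=[547.6,-189.7,-9.4]
for y,z in((72+35,215),(72-15,215)):
    q=w(p,np.array([-40,y,z])); j=solve_ik(q,[180,0,p[2]]);print(q,j)
    ctrl.goto(list(q),[180,0,p[2]]);ctrl.wait(.3)
    o=telemetry.get_obs();im=eyes.get_image("wrist")
    n=f"w{y}";cv2.imwrite(f"pics/{n}.png",im[:,:,::-1]);np.savez(n,tcp=o['tcp_pos'],rot=o['ee_rot'])
    print(o['t'],o['tcp_pos'],o['ee_rot'],o['wrist_force'])
    print(proj(cam("wrist",o['tcp_pos'],o['ee_rot']),w(p,np.array([[-40,72,154.5],[18,68,142]]))))
```

```text
monitor [688. -26.  30.] [ 736. -264.   30.] [751.  42. 120.] [ 854. -293.  120.]
[525.6129915  -77.60374022 215.        ] [-1.59694220e+01  1.83392398e+00  1.05990707e+02 -2.54444375e-14
  7.21753691e+01  8.34305780e+01]
2.725 [525.61735557 -78.00328436 214.99126675] [ 1.79997591e+02 -1.23290338e-03 -9.43522136e+00] [-0.24293195  0.76144331 -0.89588625]
[[382.3624664  216.95357676]
 [389.75064851 122.33350177]]
[ 517.44669338 -126.9323483   215.        ] [-2.13323917e+01  2.01905689e+00  1.05800051e+02 -2.54444375e-14
  7.21808922e+01  7.80676083e+01]
3.3917 [ 517.51058708 -126.14957008  214.92401585] [-1.79987072e+02  7.13794299e-03 -9.33349779e+00] [ 0.25222991 -0.08351598  0.08122812]
[[305.36655462 216.80074776]
 [311.5622293  121.98139089]]
```

Run:
```python
import cv2,numpy as np
a=cv2.imread("pics/w107.png")[70:270,300:430];b=cv2.imread("pics/w57.png")[70:270,220:350]
cv2.imwrite("pics/wc.png",cv2.resize(np.hstack([a,b]),None,fx=3,fy=3,interpolation=cv2.INTER_CUBIC))
```

```text
(no output)
```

View pics/wc.png

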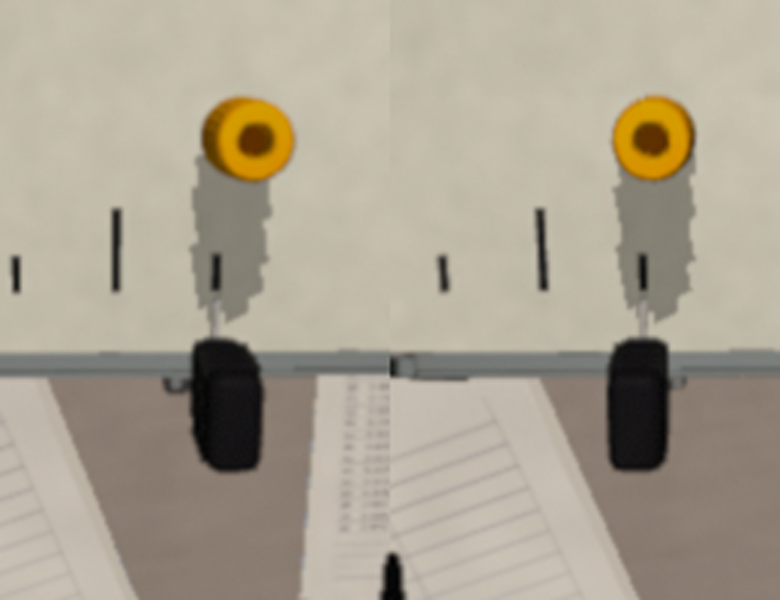

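Relative to the fit, the wrist views put the grip top at (379.7,210.3) and (303,210.5). The shift is a few mm, which is within calibration. The pointer sits on the short "shut" line, and the long line is to its left. I'll triangulate as a check, then descend and grip.

Run:
```python
from h import *
C=[cam("wrist",*[np.load(f"w{y}.npz")[k] for k in('tcp','rot')]) for y in(107,57)]
for k,a,b in(("grip",(379.7,210.3),(303,210.5)),("cap",(385,116.3),(306.7,116.3))): print(k,tri([(C[0],a),(C[1],b)]))
p=[547.6,-189.7,-9.4]; at=[180,0,p[2]]
g=lambda y,z:list(w(p,np.array([-38.5,y,z])))
ctrl.grip(55)
ctrl.move_l(g(73,215),at); ctrl.move_l(g(73,122),at,speed=70)
o=telemetry.get_obs();print(o['t'],o['tcp_pos'],o['wrist_force'],o['grip_width'])
ctrl.grip(25); ctrl.wait(.2); print(telemetry.get_obs()['wrist_force'])
ctrl.grip(8,squeeze=40);ctrl.wait(.3)
o=telemetry.get_obs();print(o['t'],o['tcp_pos'],o['wrist_force'],o['grip_width'],o['grip_force'])
cv2.imwrite("pics/g.png",eyes.get_image("wrist")[:,:,::-1]);np.savez("g",tcp=o['tcp_pos'],rot=o['ee_rot'])
cv2.imwrite("pics/gc.png",cv2.resize(cv2.imread("pics/g.png")[30:330,180:480],None,fx=2,fy=2,interpolation=cv2.INTER_CUBIC))
```

```text
grip (array([ 523.77304392, -111.19662371,  152.54193146]), np.float64(0.1872341382231184))
cap (array([ 580.43970679, -123.15635781,  141.32507373]), np.float64(0.17662965150800858))
5.5833 [ 522.06298231 -111.57362274  122.66272324] [-0.8044889  -0.58441665 -0.8888819 ] 54.80964636336164
[ 0.0296484  -0.06505618  0.12395834]
6.7417 [ 521.56530046 -111.19790163  122.07232861] [-0.01749417  1.91853288  1.74435421] 11.449610889026207 42.509034276008606
```

View pics/gc.png

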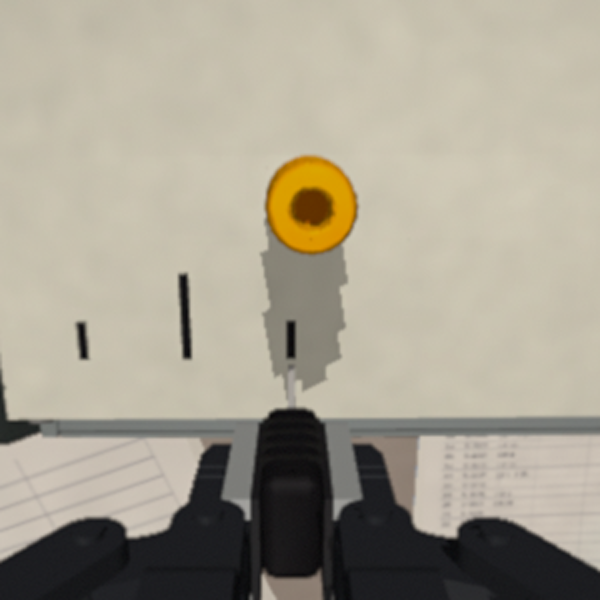

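Gripped, with the pointer still on the shut line at (291,365) in the crop. Now I'll slide 24 mm outwards.

Run:
```python
from h import *
o=telemetry.get_obs();p0=o['tcp_pos'];p=[547.6,-189.7,-9.4]; at=[180,0,p[2]]
g=lambda y,z:list(w(p,np.array([-38.5,y,z])))
ctrl.move_l(g(97,122),at,speed=25);ctrl.wait(.5)
o=telemetry.get_obs();a=np.radians(-9.4);d=o['tcp_pos']-p0
print(o['t'],o['tcp_pos'],"slid",d@[-np.sin(a),np.cos(a),0],"perp",d@[np.cos(a),np.sin(a),0],d[2],o['wrist_force'],o['grip_width'],o['grip_force'])
im=eyes.get_image("wrist")[:,:,::-1]
cv2.imwrite("pics/h1.png",im)
cv2.imwrite("pics/hc.png",cv2.resize(im[30:330,180:480],None,fx=2,fy=2,interpolation=cv2.INTER_CUBIC))
```

```text
8.4 [525.02869221 -89.67310577 122.04325927] slid 21.808082972273105 perp -0.09025313166026304 -0.027199745401034647 [-2.12543845 -8.76762545  1.28896892] 11.358299639996842 42.38833487033844
```

View pics/hc.png

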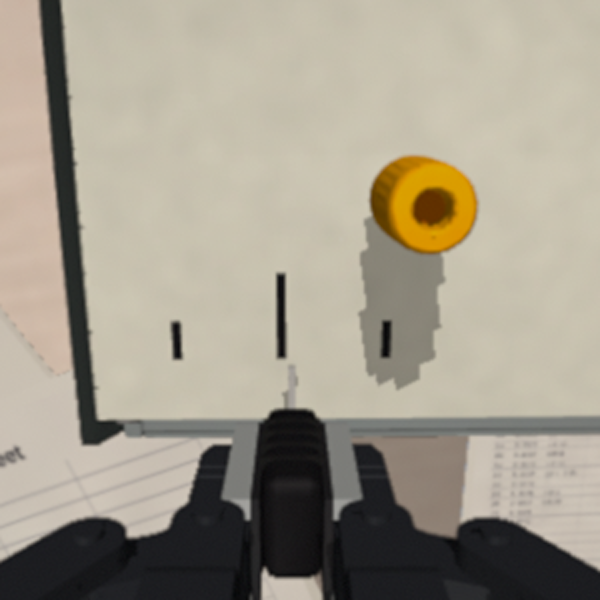

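The pointer at (292,368) is about 10.5 px, or 2.3 mm, short of the long line at (281.5,357). That matches the 21.8 mm measured travel, since the arm yields under the spring. I'll correct the target.

Run:
```python
from h import *
p=[547.6,-189.7,-9.4]; at=[180,0,p[2]]
ctrl.move_l(list(w(p,np.array([-38.5,99.4,122]))),at,speed=15);ctrl.wait(.8)
o=telemetry.get_obs();a=np.radians(-9.4);d=o['tcp_pos']-[521.565,-111.198,122.07]
print(o['t'],"slid",d@[-np.sin(a),np.cos(a),0],o['wrist_force'],o['grip_width'],o['grip_force'])
im=eyes.get_image("wrist")[:,:,::-1]
S=eyes.get_image("scene")[130:280,230:380,::-1]
r=lambda x,s:cv2.resize(x,None,fx=s,fy=s,interpolation=cv2.INTER_CUBIC)
cv2.imwrite("pics/ic.png",np.hstack([r(im[150:290,255:395],2.85)[:398,:398],r(S,2.66)[:398,:398]]))
```

```text
9.5583 slid 24.031549462333242 [-3.01080787 -8.41299216  1.54352026] 11.617278716055894 42.38413631916046
```

View pics/ic.png

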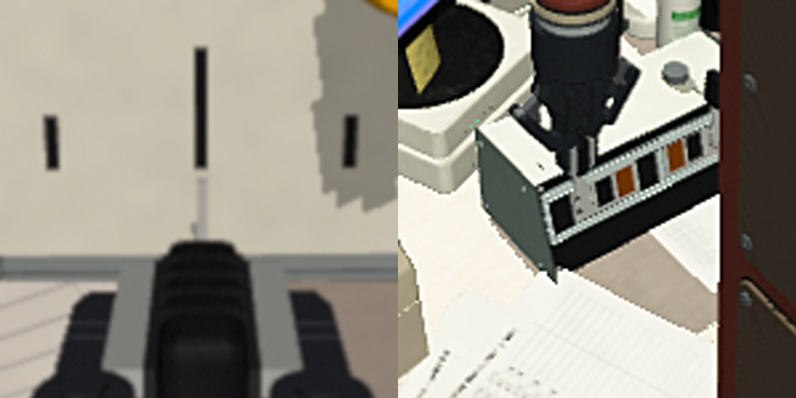

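The pointer at (202,180) is in line with the long middle line at (201,165). The fingers hold the grip steadily, and the other shutter is still shut. Handing in.

```bash
python3 -c "
from station import ctrl, eyes, telemetry, solve_ik
print(ctrl.sign_off())"
```

```text
the job is handed in; nothing more can be done
None
```

The left shutter, on the bay with the tube, is held at half travel (24.0 mm measured, pointer on the long line) with the fingers still on its grip, and the job is handed in.

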